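Let a paper roll down into the unwind stand

ROBOT

A 6-joint arm with a two-finger parallel gripper is mounted at the origin on the work surface. World frame = base frame: x ahead of the robot, y to its left, z up, the work surface at z = 0. Lengths are in m, angles in rad, forces in N, time in s.
With the tool pointing down it reaches from about 0.4 to 0.825 m from the base axis. Payload 7 kg.
Tool frame: the origin (TCP) lies between the finger pads; the fingertips stand 17 mm ahead of it and the grasp point (between the pads) lies 2 mm behind it; z points along the fingers, y is the line along which they close (so a half turn about z gives the same grasp; the last joint's range is limited). The gripper opens to 88 mm and grips with 3 to 60 N. Pads are 19 mm wide; open, the fingers measure 130 mm over their backs; the gripper's body (78 mm by 193 mm) begins 47 mm behind the grasp point.
Start: joints at [-1.014, 0.359, 0.012, 0, -1.224, -0.288], TCP at [0.179, -0.651, 0.244] pointing down, gripper open.
Joint ranges: [-3.07, 3.07], [-1.43, 2.12], [-1.02, 1.25], [-3.03, 1.67], [-3.05, -0], [-3.03, 3.03]. Speed limits (rad/s): [2.39, 2.39, 3.01, 3.14, 3.14, 3.14].

INTERFACE

Orientations are given as a rotation vector (axis times angle).
In Python, from rig import read_state, viewer, ticket gives the robot as it stands.
- The arm moves only by the tool carry_out, never from a script. Its argument "increments" is a list of rows, each a list of 7 numbers: the closure, from -1 (fully open) to 1 (shut), then the shift along the world's x, y, z each as a share of 0.4 m, from -1 to 1, then the turn, a rotation vector about the world's x, y, z each as a share of 2 pi rad, from -1 to 1. A call has 1 to 12 rows; each row is the pose to reach, as a shift and turn from the pose commanded when the call began, turning the shorter way round; what a row does not reach only later rows make up. A row lasts 1/12 s, in which the tool goes at most 41.7 mm and 7.16 degrees, less where a joint would pass 70% of its speed; a pose out of reach is approached as far as the arm can. A call with a number of a shift or a turn outside -1 to 1 is refused whole. A call with a gripper value outside its range is refused whole. The fingers move at their own pace and stop on an object; the grip force is fixed at half the most. Time passes only in rows, so rows that repeat a pose let the fingers close. It gives the time, the measured TCP pose, the force, the opening and the grip force at its end, in the units of the state.
- read_state(): the state, without advancing time (a new reading comes with each control period).
- viewer.read_camera(name): name is "side" or "top" or "wrist"; returns (picture, depth): 384x512x3 uint8, red, green, blue; 384x512 float32, m along the optical axis (not along the pixel's ray), 0 where there is no reading.
- viewer.camera_model(name): a dict with "fx", "fy", "cx", "cy" (pixels), "extrinsics" (4x4, takes a point from world to camera coordinates); the wrist camera has in their place "tool_from_camera" (4x4, takes a point from camera to tool coordinates, whose origin is the TCP and whose axes are the flange's). Camera axes: x right, y up, looking along -z (the intrinsics and any distortion apply to the point x, -y, -z); pixel columns grow to the right and rows downward; lengths in m; the calibration is good to about 2 mm. A picture is of the moment at which its call begins: read the wrist's pose just before it. camera_model takes no time and is no camera call.
- ticket.sign_off(): hands the job in; it is judged then, once.
The state is a dict: "clock": time; "q": joint angles; "qvel": joint speeds; "joint_efforts": joint torques, N m; "position": TCP position; "tool_rot": TCP orientation; "contact_force": force on the tool from outside, world axes, zero at the start; "wrist_torque": the same for the moment, N m; "opening": opening from 0.0 (shut) to 1.0 (fully open); "grasp_force": force on a finger pad.
Only numpy, scipy, OpenCV 4.12 (cv2) and the standard library are available. Lean on these libraries where they do the work, as an engineer would, in place of code of your own. Each camera call takes 0.05 s, during which the arm holds its last target. There are 200 camera calls.

TASK

Push the red lever of the masking-paper stand all the way down so that its stop lets the roll go, and keep your hand off the roll until its shaft has run out of the yellow pinch zone of the rails. Then take it over softly from the downhill side, your hand moving along close in front of it, slow it down to a stop on the rails well short of the saddles, and ease it slowly down until its shaft rests in both saddles. Leave it lying there, take your hand away, and leave the other things on the bench alone.

Things in the scene. Friction and masses are not known exactly. Their poses are not given: they have to be found in the camera images.
- stand: Blue steel unwind stand for masking paper, fixed to the bench, 650 mm long (y), 220 mm wide (x). Origin on the bench on its centre line, z up; -y is downhill along the rails; the lever is on its -x side, facing the robot. Two straight parallel rails with rubber tops, 12 mm wide, at x = 86 and -86 mm, carry the two ends of the roll's shaft and fall 0.15 m per m towards -y.
- roll: Brown paper roll, 90 mm diameter, 120 mm wide, on a shaft 24 mm thick and 224 mm long; nominally 0.70 kg, inertia about the shaft 0.0006 kg m2. Origin at its centre, x along the shaft. It rolls on its shaft, so the rim moves 3.75 times as fast as the centre. Released, it gains about 0.1 m/s2, less later (varies): some 2 s and 0.19 m/s at the line, 3.3 s and 0.22 to 0.3 m/s at the foot.
- stop (a joint): The stop: a red rocking frame, hinged at stand y = 345 mm, with a tooth outside each rail just downhill of the parked shaft. In rad: 0 = up, holding the roll; 0.40 = lever all the way down. The teeth clear the shaft from about 0.3 on. Its pad is pressed down with about 3 to 6 N and it stays by friction where it is left.
- handle (a point): Centre of the top face of the lever's black hand pad, 46 mm (stand x) by 50 mm (stand y), at stand x = -140, y = 155 mm, 250 mm above the bench when up. Over the full travel it goes about 80 mm down and 28 mm downhill.
- parked (a point): Centre of the roll (on the shaft's axis) while the stop holds it: stand y = 280 mm, 162 mm above the bench; the rail tops are 12 mm below the axis.
- line (a point): The line where the yellow pinch zone ends: the upper part of both rails is painted yellow, from the stop down to a yellow band at stand y = 90 mm. This point is on the stand's centre line at the height of the passing shaft's axis, 134 mm above the bench.
- seat (a point): Centre of the roll when its shaft rests in both saddles: stand y = -220 mm, 87 mm above the bench. A saddle is the rail's end and a steel upright behind it (y = -232 to -247 mm, top 105 mm above the bench, at the rails only: free between them). A tear-off bar lies at y = -297 mm, top 57 mm above the bench. Well short of the saddles means at least 40 mm uphill of this point.
- spray_can: Green-labelled spray can, standing, 66 mm diameter, 190 mm high; origin under its base. Bystander.
- paint_pot: Blue-labelled paint pot, standing, 90 mm diameter, 100 mm high; origin under its base. Bystander.
- tape_roll: Yellow roll of tape lying flat, 104 mm diameter, 48 mm high; origin under its centre. Bystander.
- brush: Paint brush lying on the bench; origin under its middle. Bystander.
- hammer: Hammer lying on the bench; origin under its middle. Bystander.
- mug: Blue mug, 80 mm diameter, 92 mm high; origin under its base. Bystander.
- tape_measure: Yellow tape measure, 70 x 34 x 62 mm; origin under its base. Bystander.
Things that resemble listed ones, but are neither listed nor needed, are in the scene too. There is more than one size of the roll; the one meant has the size given above.

How it is judged:
On the way, in this order (a step that is already met when the one before it is completed fails the run):
1. the lever is down, the roll has run out of the yellow zone, and the hand moves along with it close in front (value of joint stop above 0.3 rad and y of roll in the frame of stand below 0.09 m and linear speed of roll above 0.09 m/s and horizontal distance between the grasp point and roll below 0.085 m), for 0.5 s.
2. the roll is stopped on the rails, at least 40 mm short of the saddles (y of roll in the frame of stand between -0.18 and 0.09 m and linear speed of roll below 0.05 m/s), for 0.2 s.
At the end, for the whole second after the job is handed in: The roll's shaft rests in both saddles (centre within 12 mm of the seat, 10 mm in height, shaft square to the rails within 0.08 rad), at rest and let go, the lever down (horizontal distance between roll and seat below 0.012 m and z of roll in the frame of seat between -0.01 and 0.01 m and angle between the x axis of roll and the x axis of stand, either way round below 0.08 rad and linear speed of roll below 0.02 m/s and angular speed of roll below 0.5 rad/s and value of joint stop above 0.3 rad); the robot touches nothing.
It fails at once if the roll is touched while its shaft is still in the yellow pinch zone (contact force between any of the arm, the fingers and roll above 0.3 N and y of roll in the frame of stand above 0.095 m).
It fails at once if the roll is hit or pressed with more than 12 N (contact force between any of the arm, the fingers and roll above 12 N).
It fails at once if the roll runs into the saddles faster than 0.12 m/s (y of roll in the frame of stand below -0.2 m and linear speed of roll above 0.12 m/s).
It fails at once if the roll leaves the rails (angle between roll's own x axis and vertical below 1.35 rad or height (world z) of roll below 0.075 m or y of roll in the frame of stand below -0.24 m or x of roll in the frame of stand above 0.02 m or x of roll in the frame of stand below -0.02 m).
It fails at once if another thing on the bench is moved more than 30 mm (distance of any of spray_can, paint_pot, tape_roll, brush, hammer, mug, tape_measure from where it was at the start of the episode above 0.03 m).
It also fails if it takes over 40 s, if anything falls off the work surface, if the arm or the gripper's body presses on something with over 40 N, if the wrist force passes 120 N, or if a joint passes its speed limit or range.

## Working session

There is one attempt and no reset: what is moved stays moved. The work goes in short steps, Python scripts to look and compute and a tool call to move; the robot and the scene stay as the last step left them, time stands still between calls to the robot, and variables do not carry over. Pictures are saved under pics/ and viewed, at most 10 in all, crops included, and the job is handed in when it is done.

Besides the shell and the picture viewer there is one more tool, called as name([rows], argument=value, ...), one row to a line, values as JSON. carry_out: Moves the arm, as the interface text tells. Shift numbers are shares of 0.4 m and turn numbers shares of 2 pi rad, none past 1 either way. Its arguments: {"type":"object","properties":{"increments":{"type":"array"}},"required":["increments"]}

```bash
ls; mkdir -p pics
python3 - <<'E'
from rig import read_state, viewer
import cv2,numpy as np
print(read_state())
for n in("top","side"):
    p,d=viewer.read_camera(n);m=viewer.camera_model(n);print(n,m)
    cv2.imwrite(f"pics/{n}0.png",p[:,:,::-1]);np.savez(f"{n}0.npz",p=p,d=d)
E
```

```text
pics
{'clock': 0.0, 'q': array([-1.01391866e+00,  3.59370732e-01,  1.10687968e-02, -3.79466333e-04,
       -1.22412418e+00, -2.88100646e-01]), 'qvel': array([-2.45423067e-03,  8.38965039e-04, -1.76376218e-03,  9.04808061e-04,
       -2.02378799e-03, -3.95940707e-05]), 'joint_efforts': array([-5.86418191e-04, -5.82717741e+01,  2.93056029e+01,  6.99729234e+00,
        6.87827225e-03, -1.08739914e-04]), 'position': array([ 0.1791064 , -0.6503149 ,  0.24263217]), 'tool_rot': array([ 4.20677070e-01, -3.11295271e+00, -2.56448208e-03]), 'contact_force': array([-0.18655138, -0.06416682, -0.48648233]), 'wrist_torque': array([ 0.01720301,  0.01241786, -0.01693001]), 'grasp_force': 0.0, 'opening': 1.0006619822007714}
top {'fx': 451.07584646757164, 'fy': 451.07584646757164, 'cx': 256.4181898681064, 'cy': 186.81413971048664, 'extrinsics': array([[ 1.68223281e-05, -9.99991195e-01,  4.19648315e-03,
         4.05794498e-02],
       [ 9.92973572e-01,  5.13300374e-04,  1.18335213e-01,
        -4.78663239e-01],
       [-1.18336325e-01,  4.16500619e-03,  9.92964837e-01,
        -1.45686989e+00],
       [ 0.00000000e+00,  0.00000000e+00,  0.00000000e+00,
         1.00000000e+00]])}
side {'fx': 481.7922908535031, 'fy': 481.7922908535031, 'cx': 254.79957357718763, 'cy': 201.72738694878717, 'extrinsics': array([[-0.91540614, -0.40245856,  0.00766214,  0.4398578 ],
       [ 0.24372389, -0.53900855,  0.80626822, -0.20045651],
       [-0.32035958,  0.73993033,  0.59150051, -1.65001191],
       [ 0.        ,  0.        ,  0.        ,  1.        ]])}
```

View pics/top0.png

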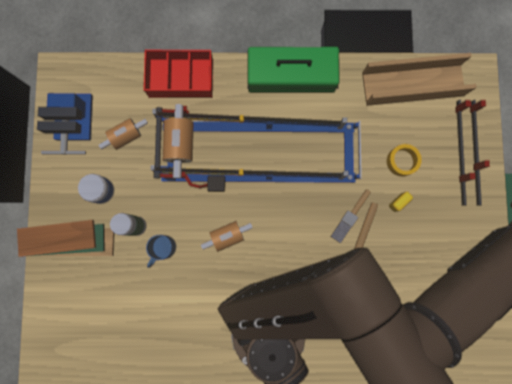

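View pics/side0.png

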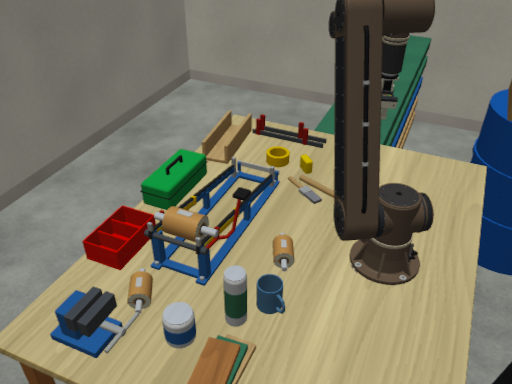

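The top view shows the stand with downhill to the right (world -y). The roll is at about (178,140), the black pad at (216,183), the yellow bands at about (241,118) and (241,172), and the saddles near column 350. Bystanders are clear of it. Next I measure these points.

```bash
cat > h.py <<'E'
import numpy as np,cv2
from rig import read_state, viewer
def pts(n,d):
    m=viewer.camera_model(n);v,u=np.indices(d.shape);
    c=np.stack([(u-m["cx"])/m["fx"]*d,-(v-m["cy"])/m["fy"]*d,-d],-1)
    E=m["extrinsics"];return (c-E[:3,3])@E[:3,:3]
def ray(n,u,v,z):
    m=viewer.camera_model(n);E=m["extrinsics"];R=E[:3,:3]
    o=-R.T@E[:3,3];r=R.T@np.array([(u-m["cx"])/m["fx"],-(v-m["cy"])/m["fy"],-1]);return o+r*(z-o[2])/r[2]
E
python3 - <<'E'
from h import *
f=np.load("top0.npz");p,d=f["p"],f["d"];P=pts("top",d)
hsv=cv2.cvtColor(p,cv2.COLOR_RGB2HSV)
H,S,V=[hsv[...,i].astype(int) for i in range(3)]
def rep(name,m,box):
    b=np.zeros(m.shape,bool);b[box[1]:box[3],box[0]:box[2]]=1
    q=P[m&b];print(name,len(q),'med',np.median(q,0).round(4),'min',q.min(0).round(3),'max',q.max(0).round(3));return m&b
Z=P[...,2]
m=rep('pad',(Z>.235)&(Z<.27)&(V<70),(200,165,235,200))
v,u=np.nonzero(m);print(u.min(),u.max(),v.min(),v.max(),ray('top',u.mean(),v.mean(),.25))
m=rep('roll',(Z>.18)&(H<20)&(S>60),(155,105,200,175))
m=rep('blue',(H>100)&(H<125)&(S>120),(150,105,365,190))
v,u=np.nonzero(m);
r=cv2.minAreaRect(P[m][:,:2].astype(np.float32));print(r)
# saddle/rails ; long edges of blue
for rr,nm in(((195,110,340,135),'far'),((225,165,340,190),'near')):
    m=rep(nm,(H>100)&(H<125)&(S>120)&(V>60),rr);q=P[m];print('slope dx/dy',np.polyfit(q[:,1],q[:,0],1))
for rr,nm in(((225,105,260,130),'yb far'),((225,160,260,180),'yb near')):
    rep(nm,(H>18)&(H<35)&(S>170)&(V>120)&(Z>.09),rr)
c=cv2.resize(p[95:200,145:370],None,fx=3.5,fy=3.5,interpolation=cv2.INTER_CUBIC);cv2.imwrite("pics/c.png",c[:,:,::-1])
E
```

```text
pad 253 med [0.4652 0.1549 0.249 ] min [0.443 0.132 0.243] max [0.487 0.18  0.257]
207 224 175 190 [0.46421297 0.15513202 0.25      ]
roll 981 med [0.6    0.2721 0.1998] min [0.303 0.047 0.18 ] max [0.697 0.345 1.503]
blue 1902 med [ 0.6741 -0.029   0.0112] min [ 0.303 -0.291  0.   ] max [0.703 0.355 1.503]
((0.5024372339248657, 0.03318777680397034), (0.6438142657279968, 0.39957675337791443), 88.76067352294922)
far 948 med [0.6847 0.0387 0.011 ] min [ 0.303 -0.239  0.   ] max [0.703 0.249 1.503]
slope dx/dy [0.01516126 0.68428057]
near 453 med [ 0.5095 -0.0249  0.0114] min [ 0.303 -0.236  0.   ] max [0.521 0.143 1.503]
slope dx/dy [0.00573386 0.508861  ]
yb far 17 med [0.6856 0.0895 0.1193] min [0.679 0.083 0.113] max [0.692 0.093 0.127]
yb near 16 med [0.5143 0.0889 0.1196] min [0.508 0.086 0.116] max [0.52  0.095 0.125]
```

View pics/c.png

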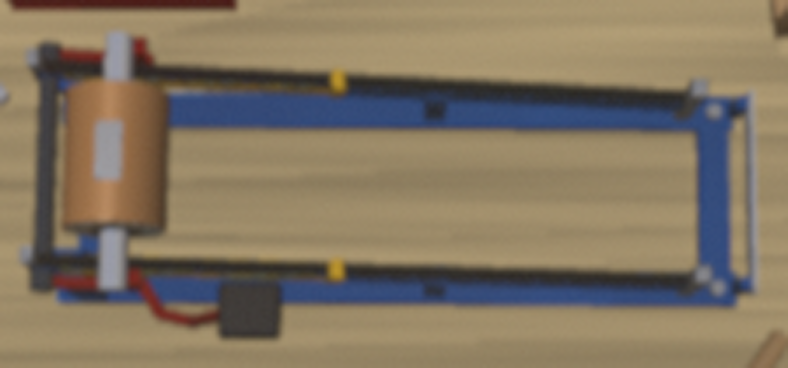

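The crop shows the rails, the yellow bands at (337,82) and (336,270), the saddle uprights near (695,95) and (700,278), and the pad at (250,310). I now fit the rail direction.

Run:
```python
from h import *
f=np.load("top0.npz");p,d=f["p"],f["d"];P=pts("top",d);Z=P[...,2];X=P[...,0];Y=P[...,1]
for lo,hi in((.66,.71),(.49,.54)):
    out=[]
    m=(X>lo)&(X<hi)&(Y>-.20)&(Y<.20)&(abs(Z-(.12+.15*(Y-.09)))<.012)
    q=P[m];a=np.polyfit(q[:,1],q[:,0],1);
    for _ in range(4):
        r=q[:,0]-np.polyval(a,q[:,1]);k=abs(r)<.009;a=np.polyfit(q[k,1],q[k,0],1)
    print(len(q),k.sum(),a,'z fit',np.polyfit(q[k,1],q[k,2],1))
# saddle uprights, tops ~ .105
for lo,hi in((.66,.72),(.48,.54)):
    m=(X>lo)&(X<hi)&(Y>-.29)&(Y<-.20)&(Z>.09)&(Z<.12);q=P[m];print('upr',len(q),np.median(q,0),q.min(0),q.max(0))
# shaft ends
for lo,hi in((.66,.73),(.48,.54)):
    m=(X>lo)&(X<hi)&(Y>.24)&(Y<.31)&(Z>.165)&(Z<.182);q=P[m];print('shaft',len(q),np.median(q,0),q.min(0),q.max(0))
# objects near swing/tear bar
m=(Y<-.27)&(Y>-.33)&(X>.5)&(X<.7)&(Z>.04)&(Z<.08);q=P[m];print('bar',len(q),np.median(q,0),np.polyfit(q[:,0],q[:,1],1))
m=(X>.5)&(X<.7)&(Y>.2)&(Y<.34)&(Z>.192)&(Z<.215);q=P[m];print('roll',len(q),np.median(q,0),q.min(0),q.max(0))
```

```text
641 640 [0.00552511 0.68664186] z fit [0.1498424  0.10564997]
611 608 [0.00484102 0.51522386] z fit [0.14833862 0.10612467]
upr 32 [ 0.68546816 -0.23844707  0.10179882] [ 0.67887526 -0.24790327  0.09206519] [ 0.69467947 -0.23208385  0.1088355 ]
upr 26 [ 0.51313246 -0.23688788  0.10302418] [ 0.50712703 -0.24671585  0.09309889] [ 0.52103537 -0.23150144  0.10924621]
shaft 126 [0.69834708 0.27559051 0.17095513] [0.67349481 0.25504593 0.16519324] [0.71662664 0.28968525 0.17821553]
shaft 131 [0.51192086 0.27623858 0.17158081] [0.49373786 0.25708369 0.16530437] [0.53960884 0.29066063 0.17938584]
bar 166 [ 0.60944587 -0.2955394   0.05297722] [-0.00522397 -0.29158687]
roll 901 [0.60140212 0.27705201 0.20264163] [0.5428631  0.24079102 0.19202493] [0.66491787 0.3157686  0.21323782]
```

carry_out([
  [-1, 0.03, 0.03, 0.01, 0, 0, 0.005],
  [-1, 0.1, 0.09, 0.04, 0, 0, 0.015],
  [-1, 0.17, 0.16, 0.07, 0, 0, 0.025],
  [-1, 0.24, 0.23, 0.1, 0, 0, 0.035],
  [-1, 0.31, 0.3, 0.13, 0, 0, 0.045],
  [-1, 0.38, 0.37, 0.16, 0, 0, 0.055],
  [-1, 0.45, 0.44, 0.19, 0, 0, 0.065],
  [-1, 0.52, 0.51, 0.21, 0, 0, 0.075],
  [-1, 0.59, 0.58, 0.23, 0, 0, 0.085],
  [-1, 0.65, 0.64, 0.25, 0, 0, 0.09],
  [-1, 0.7, 0.7, 0.27, 0, 0, 0.095],
  [-1, 0.74, 0.75, 0.275, 0, 0, 0.1],
])

```text
clock: 1.1
position: [0.4769, -0.349, 0.3546]
tool_rot: [-1.366, 2.828, -0.001]
contact_force: [0.2, -0.5, -0.5]
opening: 0.997
grasp_force: 0.0
```

```bash
cat >> h.py <<'E'
def roll(n="side"):
    t=read_state()["clock"];p,d=viewer.read_camera(n);P=pts(n,d);h=cv2.cvtColor(p,cv2.COLOR_RGB2HSV).astype(int)
    X,Y,Z=P[...,0],P[...,1],P[...,2]
    m=(X>.53)&(X<.67)&(Y>-.3)&(Y<.35)&(Z>.1)&(Z<.22)&(h[...,0]<22)&(h[...,1]>70)&(h[...,2]>60)&(d>0)
    q=P[m];y,z=q[:,1],q[:,2]
    if len(q)<30: return t,len(q),None
    # fit circle centre on the known rail line, radius 45 mm
    from scipy.optimize import least_squares
    f=lambda a:np.hypot(y-a[0],z-(.120+.15*a[0]))-.045
    a=least_squares(f,[np.median(y)],loss="soft_l1",f_scale=.003)
    return t,len(q),round(float(a.x[0]),4),round(float(np.median(abs(a.fun))),4)
def st():
    s=read_state();print(round(s["clock"],3),s["position"].round(4),s["tool_rot"].round(3),"F",s["contact_force"].round(2),s["q"].round(2))
E
python3 - <<'E'
from h import *
st();print(roll("side"),roll("top"))
m=viewer.camera_model("side");E=m["extrinsics"];print(-E[:3,:3].T@E[:3,3])
E
```

```text
1.1 [ 0.4769 -0.349   0.3546] [-1.366e+00  2.828e+00 -1.000e-03] F [ 0.21 -0.54 -0.5 ] [-0.3   0.17  0.    0.   -1.4  -0.37]
(1.1, 944, 0.2771, 0.002) (1.15, 1104, 0.2797, 0.0015)
[-0.07709256  1.28987062  1.13423434]
```

carry_out([
  [-1, 0.01, 0.04, 0, 0, 0, 0.005],
  [-1, 0.02, 0.11, 0, 0, 0, 0.015],
  [-1, 0.03, 0.2, 0, 0, 0, 0.025],
  [-1, 0.04, 0.29, 0, 0, 0, 0.035],
  [-1, 0.05, 0.38, 0, 0, 0, 0.045],
  [-1, 0.06, 0.47, 0, 0, 0, 0.055],
  [-1, 0.07, 0.56, 0, 0, 0, 0.065],
  [-1, 0.08, 0.65, 0, 0, 0, 0.075],
  [-1, 0.09, 0.74, 0, 0, 0, 0.085],
  [-1, 0.1, 0.83, 0, 0, 0, 0.095],
  [-1, 0.105, 0.91, 0, 0, 0, 0.102],
  [-1, 0.105, 0.97, 0, 0, 0, 0.1067],
])

```text
clock: 2.2
position: [0.517, 0.0391, 0.3531]
tool_rot: [2.221, -2.222, -0.001]
contact_force: [0.2, -1.0, -0.1]
opening: 0.998
grasp_force: 0.0
```

carry_out([
  [-1, 0, 0.03, -0.02, 0, 0, 0],
  [-1, 0, 0.09, -0.06, 0, 0, 0],
  [-1, 0, 0.16, -0.1, 0, 0, 0],
  [-1, 0, 0.22, -0.13, 0, 0, 0],
  [-1, 0, 0.26, -0.14, 0, 0, 0],
  [-1, 0, 0.283, -0.15, 0, 0, 0],
  [-1, 0, 0.283, -0.15, 0, 0, 0],
])

```text
clock: 2.78
position: [0.5169, 0.151, 0.292]
tool_rot: [2.217, -2.223, -0.001]
contact_force: [-0.6, 0.4, -0.7]
opening: 1.001
grasp_force: 0.0
```

Run:
```python
from h import *
st()
p,d=viewer.read_camera("side");cv2.imwrite("pics/s1.png",cv2.resize(p[120:320,110:330],None,fx=2.7,fy=2.7)[:,:,::-1])
```

```text
2.783 [0.5169 0.151  0.292 ] [ 2.217e+00 -2.223e+00 -1.000e-03] F [-0.6   0.42 -0.74] [ 0.65  0.11 -0.21 -0.   -1.26 -0.65]
```

View pics/s1.png

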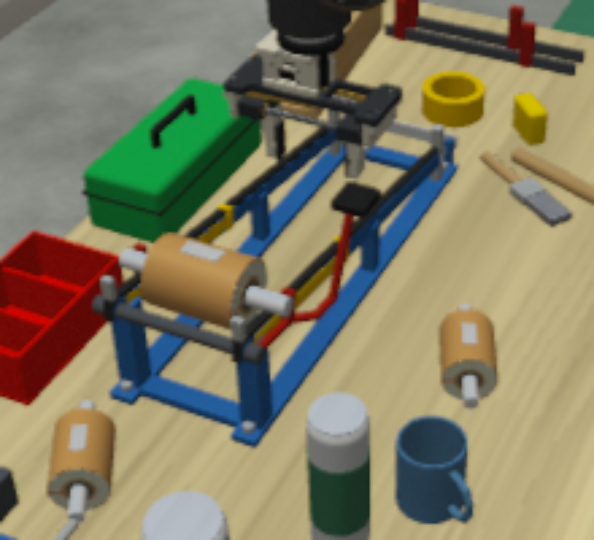

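The finger sits just above the black pad (pad at (355,198), tip at (355,170)). The roll is still parked. Press partway first.

carry_out([
  [-1, 0, 0, -0.025, 0, 0, 0],
  [-1, 0, 0, -0.05, 0, 0, 0],
  [-1, 0, -0.01, -0.08, 0, 0, 0],
  [-1, 0, -0.02, -0.11, 0, 0, 0],
  [-1, 0, -0.035, -0.14, 0, 0, 0],
  [-1, 0, -0.045, -0.16, 0, 0, 0],
  [-1, 0, -0.045, -0.16, 0, 0, 0],
])

```text
clock: 3.42
position: [0.5162, 0.1307, 0.2275]
tool_rot: [2.214, -2.225, -0.002]
contact_force: [0.0, -0.2, -0.5]
opening: 1.001
grasp_force: 0.0
```

```bash
cat >> h.py <<'E'
def pad():
    p,d=viewer.read_camera("side");P=pts("side",d);X,Y,Z=P[...,0],P[...,1],P[...,2]
    m=(X>.43)&(X<.495)&(Y>.07)&(Y<.2)&(Z>.14)&(Z<.26)&(p.max(-1)<60);q=P[m];print("pad",len(q),np.median(q,0).round(4) if len(q) else 0)
E
python3 - <<'E'
from h import *
st();pad();print(roll())
E
```

```text
3.417 [0.5162 0.1307 0.2275] [ 2.214e+00 -2.225e+00 -2.000e-03] F [ 0.03 -0.2  -0.53] [ 0.62  0.14 -0.32 -0.   -1.11 -0.62]
pad 109 [0.4552 0.1475 0.2073]
(3.4667, 993, 0.267, 0.002)
```

Run:
```python
from h import *
print(roll(),roll("top"))
```

```text
(3.5167, 996, 0.2674, 0.002) (3.5667, 297, 0.2688, 0.0014)
```

carry_out([
  [-1, 0, -0.01, -0.035, 0, 0, 0],
  [-1, 0, -0.02, -0.07, 0, 0, 0],
  [-1, 0, -0.025, -0.1, 0, 0, 0],
  [-1, 0, -0.025, -0.105, 0, 0, 0],
  [-1, 0, -0.025, -0.105, 0, 0, 0],
])

```text
clock: 4.03
position: [0.5172, 0.1225, 0.1876]
tool_rot: [2.217, -2.225, -0.0]
contact_force: [-0.7, -0.0, 0.0]
opening: 1.002
grasp_force: 0.0
```

Run:
```python
from h import *
st()
```

```text
4.033 [0.5172 0.1225 0.1876] [ 2.217 -2.225 -0.   ] F [-0.74 -0.01  0.05] [ 0.6   0.17 -0.38  0.   -1.02 -0.61]
```

carry_out([
  [-1, 0, -0.01, 0.03, 0, 0, 0],
  [-1, 0.02, -0.06, 0.04, 0, 0, 0],
  [-1, 0.07, -0.13, 0.02, 0, 0, 0],
  [-1, 0.13, -0.2, -0.02, 0, 0, 0],
  [-1, 0.18, -0.26, -0.08, 0, 0, 0],
  [-1, 0.21, -0.31, -0.13, 0, 0, 0],
  [-1, 0.21, -0.345, -0.155, 0, 0, 0],
])

```text
clock: 4.62
position: [0.6025, -0.0171, 0.1236]
tool_rot: [2.216, -2.225, -0.001]
contact_force: [0.0, 0.2, 0.2]
opening: 1.001
grasp_force: 0.0
```

Run:
```python
from h import *
print(roll(),roll(),roll());st()
```

```text
(4.6167, 910, 0.2072, 0.0022) (4.6667, 938, 0.2014, 0.0023) (4.7167, 976, 0.1952, 0.0022)
4.767 [ 0.6008 -0.0163  0.1253] [ 2.215e+00 -2.226e+00 -1.000e-03] F [-0.18 -0.02  0.32] [ 0.3   0.34 -0.31  0.   -0.92 -0.3 ]
```

carry_out([
  [-1, 0, 0.02, 0.003, 0, 0, 0],
  [-1, 0, 0.045, 0.007, 0, 0, 0],
  [-1, 0, 0.06, 0.009, 0, 0, 0],
])

```text
clock: 5.02
position: [0.6019, 0.0109, 0.1311]
tool_rot: [-2.218, 2.221, -0.002]
contact_force: [-1.0, 0.2, -0.4]
opening: 1.002
grasp_force: 0.0
```

Run:
```python
from h import *
print(roll(),roll("top"),roll());st()
```

```text
(5.0167, 933, 0.1537, 0.0025) (5.0667, 287, 0.1489, 0.002) (5.1167, 844, 0.1382, 0.0024)
5.167 [0.6015 0.0102 0.1302] [-2.219e+00  2.221e+00 -1.000e-03] F [ 0.31 -0.88  0.41] [ 0.34  0.33 -0.3  -0.   -0.93 -0.34]
```

carry_out([
  [-1, 0, 0, 0.012, 0, 0, 0],
  [-1, 0, -0.005, 0.022, 0, 0, 0],
  [-1, 0, -0.019, 0.02, 0, 0, 0],
  [-1, 0, -0.039, 0.017, 0, 0, 0],
  [-1, 0, -0.065, 0.013, 0, 0, 0],
  [-1, 0, -0.098, 0.008, 0, 0, 0],
  [-1, 0, -0.135, 0.002, 0, 0, 0],
  [-1, 0, -0.174, -0.004, 0, 0, 0],
  [-1, 0, -0.214, -0.01, 0, 0, 0],
])

```text
clock: 5.92
position: [0.6008, -0.0792, 0.1245]
tool_rot: [2.217, -2.225, -0.001]
contact_force: [-0.4, -0.9, -0.3]
opening: 0.991
grasp_force: 0.0
```

Run:
```python
from h import *
st()
```

```text
5.917 [ 0.6008 -0.0792  0.1245] [ 2.217e+00 -2.225e+00 -1.000e-03] F [-0.39 -0.86 -0.31] [ 0.19  0.35 -0.3  -0.   -0.93 -0.19]
```

carry_out([
  [-1, 0, -0.039, -0.006, 0, 0, 0],
  [-1, 0, -0.077, -0.012, 0, 0, 0],
  [-1, 0, -0.113, -0.017, 0, 0, 0],
  [-1, 0, -0.147, -0.022, 0, 0, 0],
  [-1, 0, -0.178, -0.027, 0, 0, 0],
])

```text
clock: 6.33
position: [0.6007, -0.1504, 0.1138]
tool_rot: [2.216, -2.226, -0.001]
contact_force: [-0.6, -0.2, -0.4]
opening: 0.998
grasp_force: 0.0
```

Run:
```python
from h import *
st()
```

```text
6.333 [ 0.6007 -0.1504  0.1138] [ 2.216e+00 -2.226e+00 -1.000e-03] F [-0.55 -0.21 -0.36] [ 0.07  0.38 -0.28  0.   -0.91 -0.07]
```

carry_out([
  [-1, 0, -0.028, -0.004, 0, 0, 0],
  [-1, 0, -0.053, -0.008, 0, 0, 0],
  [-1, 0, -0.074, -0.011, 0, 0, 0],
  [-1, 0, -0.091, -0.014, 0, 0, 0],
  [-1, 0, -0.103, -0.016, 0, 0, 0],
  [-1, 0, -0.11, -0.017, 0, 0, 0],
  [-1, 0, -0.112, -0.017, 0, 0, 0],
  [-1, 0, -0.112, -0.017, 0, 0, 0],
])

```text
clock: 7.0
position: [0.6013, -0.1933, 0.1077]
tool_rot: [2.218, -2.225, 0.0]
contact_force: [-0.6, -4.0, 0.6]
opening: 1.0
grasp_force: 1.5
```

Run:
```python
from h import *
st();print(roll(),roll(),roll())
p,d=viewer.read_camera("side");cv2.imwrite("pics/s2.png",cv2.resize(p[120:320,110:330],None,fx=2.7,fy=2.7)[:,:,::-1]);st()
```

```text
7.0 [ 0.6013 -0.1933  0.1077] [ 2.218 -2.225  0.   ] F [-0.56 -4.04  0.6 ] [-0.    0.4  -0.26  0.   -0.91 -0.  ]
(7.0, 603, -0.1375, 0.0031) (7.05, 600, -0.1372, 0.003) (7.1, 608, -0.137, 0.0027)
7.2 [ 0.6013 -0.1932  0.1079] [ 2.218e+00 -2.225e+00  1.000e-03] F [-1.27 -3.53  0.66] [-0.    0.4  -0.26  0.   -0.91 -0.  ]
```

View pics/s2.png

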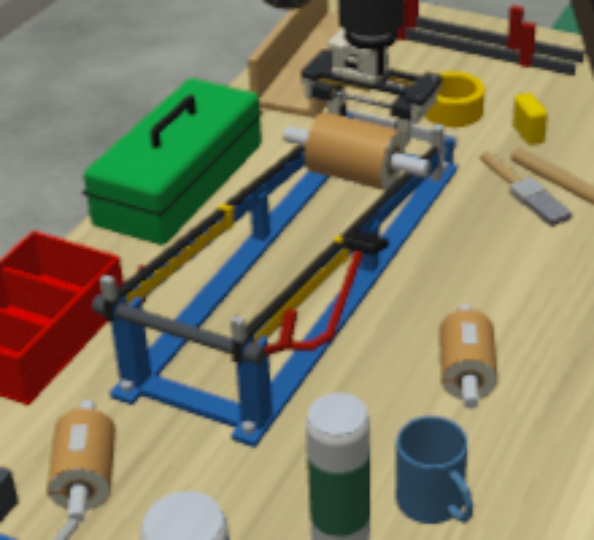

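The roll stands stopped on the rails at y ≈ -0.137 (about (350,150) in the picture), square against the fingers. The lever is down (pad at (362,242)). Now ease it down.

carry_out([
  [-1, 0, 0, 0, 0, 0, 0],
  [-1, 0, -0.002, 0, 0, 0, 0],
  [-1, 0, -0.006, -0.001, 0, 0, 0],
  [-1, 0, -0.012, -0.002, 0, 0, 0],
  [-1, 0, -0.02, -0.003, 0, 0, 0],
  [-1, 0, -0.028, -0.004, 0, 0, 0],
  [-1, 0, -0.036, -0.005, 0, 0, 0],
  [-1, 0, -0.044, -0.007, 0, 0, 0],
  [-1, 0, -0.052, -0.008, 0, 0, 0],
  [-1, 0, -0.06, -0.009, 0, 0, 0],
  [-1, 0, -0.068, -0.01, 0, 0, 0],
  [-1, 0, -0.076, -0.011, 0, 0, 0],
])

```text
clock: 8.2
position: [0.6012, -0.2239, 0.1031]
tool_rot: [-2.218, 2.225, 0.0]
contact_force: [0.2, -0.0, 0.8]
opening: 1.004
grasp_force: 0.1
```

Run:
```python
from h import *
st();print(roll());st()
```

```text
8.2 [ 0.6012 -0.2239  0.1031] [-2.218  2.225  0.   ] F [ 0.17 -0.05  0.82] [-0.05  0.42 -0.24 -0.   -0.91  0.05]
(8.2, 536, -0.1684, 0.0034)
8.25 [ 0.6011 -0.2245  0.103 ] [ 2.217 -2.225  0.   ] F [-0.26 -1.05  0.3 ] [-0.05  0.42 -0.24  0.   -0.91  0.05]
```

carry_out([
  [-1, 0, -0.006, -0.001, 0, 0, 0],
  [-1, 0, -0.014, -0.002, 0, 0, 0],
  [-1, 0, -0.023, -0.003, 0, 0, 0],
  [-1, 0, -0.033, -0.005, 0, 0, 0],
  [-1, 0, -0.043, -0.006, 0, 0, 0],
  [-1, 0, -0.053, -0.008, 0, 0, 0],
  [-1, 0, -0.063, -0.009, 0, 0, 0],
  [-1, 0, -0.073, -0.011, 0, 0, 0],
  [-1, 0, -0.083, -0.012, 0, 0, 0],
  [-1, 0, -0.092, -0.014, 0, 0, 0],
  [-1, 0, -0.1, -0.015, 0, 0, 0],
  [-1, 0, -0.108, -0.016, 0, 0, 0],
])

```text
clock: 9.25
position: [0.6012, -0.2671, 0.0967]
tool_rot: [2.218, -2.225, -0.0]
contact_force: [0.3, -0.1, -0.2]
opening: 1.0
grasp_force: 0.1
```

carry_out([
  [-1, 0, -0.008, -0.001, 0, 0, 0],
  [-1, 0, -0.016, -0.002, 0, 0, 0],
  [-1, 0, -0.024, -0.003, 0, 0, 0],
  [-1, 0, -0.032, -0.003, 0, 0, 0],
  [-1, 0, -0.04, -0.003, 0, 0, 0],
  [-1, 0, -0.045, -0.003, 0, 0, 0],
  [-1, 0, -0.045, -0.003, 0, 0, 0],
  [-1, 0, -0.045, -0.003, 0, 0, 0],
])

```text
clock: 9.92
position: [0.6012, -0.2849, 0.0956]
tool_rot: [-2.217, 2.225, -0.0]
contact_force: [0.1, -0.1, 0.2]
opening: 1.003
grasp_force: 0.0
```

Run:
```python
from h import *
st();print(roll(),roll());st()
```

```text
9.917 [ 0.6012 -0.2849  0.0956] [-2.217  2.225 -0.   ] F [ 0.05 -0.14  0.21] [-0.15  0.46 -0.19 -0.   -0.92  0.15]
(9.9167, 470, -0.2215, 0.0031) (9.9667, 473, -0.2215, 0.003)
10.017 [ 0.6012 -0.2846  0.0956] [-2.218  2.225 -0.   ] F [ 0.44 -0.71 -0.3 ] [-0.15  0.46 -0.19 -0.   -0.92  0.15]
```

carry_out([
  [-1, 0, -0.01, 0.02, 0, 0, 0],
  [-1, 0, -0.03, 0.06, 0, 0, 0],
  [-1, 0, -0.05, 0.12, 0, 0, 0],
  [-1, 0, -0.08, 0.19, 0, 0, 0],
  [-1, 0, -0.11, 0.26, 0, 0, 0],
  [-1, 0, -0.14, 0.33, 0, 0, 0],
  [-1, 0, -0.17, 0.39, 0, 0, 0],
  [-1, 0, -0.19, 0.43, 0, 0, 0],
  [-1, 0, -0.2, 0.45, 0, 0, 0],
  [-1, 0, -0.2, 0.45, 0, 0, 0],
])

```text
clock: 10.85
position: [0.6017, -0.3659, 0.2781]
tool_rot: [-2.216, 2.225, -0.005]
contact_force: [1.0, -0.2, -1.0]
opening: 1.001
grasp_force: 0.0
```

Run:
```python
from h import *
st();print(roll(),roll())
p,d=viewer.read_camera("side");cv2.imwrite("pics/s3.png",cv2.resize(p[120:320,110:330],None,fx=2.7,fy=2.7)[:,:,::-1]);st()
```

```text
10.85 [ 0.6017 -0.3659  0.2781] [-2.216  2.225 -0.005] F [ 0.95 -0.17 -1.02] [-0.27  0.39  0.13  0.   -1.31  0.27]
(10.85, 439, -0.2203, 0.0029) (10.9, 431, -0.2208, 0.0027)
11.0 [ 0.6007 -0.364   0.274 ] [ 2.218 -2.225 -0.004] F [-0.11 -0.36 -1.08] [-0.27  0.39  0.13 -0.   -1.31  0.27]
```

View pics/s3.png

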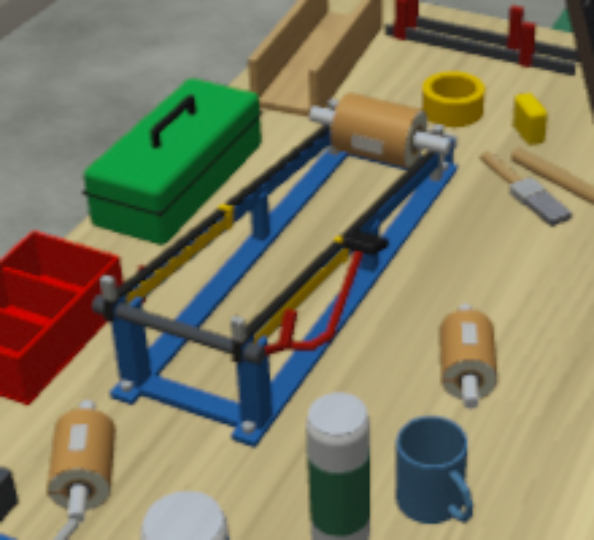

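The roll lies square in both saddles (about (380,130)), the hand is clear and the lever is down (pad at (362,242)).

```bash
python3 -c "
from rig import ticket
print(ticket.sign_off())"
```

```text
the job is handed in; nothing more can be done
None
```

The job is handed in: the roll was released, taken over past the yellow zone, stopped at y ≈ -0.137 m and eased into the saddles (last seen at y ≈ -0.221 m), with the lever down and the hand clear; the sign-off gave no verdict.

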